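Flip out the tablet's kickstand and hold the tablet upright at the goldsmith's bench

ROBOT

A 6-joint arm with a two-finger parallel gripper is mounted at the origin on the work surface. World frame = base frame: x ahead of the robot, y to its left, z up, the work surface at z = 0. Lengths are in m, angles in rad, forces in N, time in s.
With the tool pointing down it reaches from about 0.2 to 0.875 m from the base axis. Payload 3.4 kg.
Tool frame: the origin (TCP) lies at the very end of the fingers, on their centre line; the grasp point (between the pads) lies 19 mm behind it; z points along the fingers, y is the line along which they close (so a half turn about z gives the same grasp; the last joint's range is limited). The gripper opens to 94 mm and grips with 3 to 60 N. Pads are 16 mm wide; open, the fingers measure 119 mm over their backs; the gripper's body (75 mm by 177 mm) begins 78 mm behind the grasp point.
Start: joints at [1.181, 0.276, 1.505, -0, 1.361, -0.121], TCP at [0.153, 0.554, 0.173] pointing down, gripper open.
Joint ranges: [-2.89, 2.89], [-0.75, 2.08], [0.22, 2.7], [-1.18, 4.32], [0.11, 2.71], [-2.7, 2.7]. Speed limits (rad/s): [2.57, 2.57, 3.14, 3.14, 3.14, 3.14].

INTERFACE

Orientations are given as a unit quaternion [x, y, z, w].
In Python, from plant import robot, vision, job, spotter gives the robot as it stands. The module is installed in compiled form; this text tells all that it offers.
- The arm moves only by the tool servo_tool, never from a script. Its argument "rows" is a list of rows, each an object of numbers: "wx", "wy", "wz": the turn, a rotation vector about the world's x, y, z each as a share of pi/4 rad, from -1 to 1; "dx", "dy", "dz": the shift along the world's x, y, z each as a share of 0.2 m, from -1 to 1; "jaw": the gripper's target within -1 to 1 (fully open at 1, half-way at 0, shut at -1). In form: [{"wx": .., "wy": .., "wz": .., "dx": .., "dy": .., "dz": .., "jaw": ..}, ...]. A call has exactly 10 rows; each row is the pose to reach, as a shift and turn from the pose commanded when the call began; what a row does not reach only later rows make up. A row lasts 1/10 s, in which the tool goes at most 50 mm and 8.59 degrees, less where a joint would pass 70% of its speed; a pose out of reach is approached as far as the arm can. A call with a number of a shift or a turn outside -1 to 1 is refused whole. A call with a gripper value outside its range is refused whole. The fingers move at their own pace and stop on an object; "grip_force" is the grip in N (left out, the last holds). Time passes only in rows, so rows that repeat a pose let the fingers close, or fill a call up. It gives the time, the measured TCP pose, the force, the opening and the grip force at its end, in the units of the state.
- robot.get_obs(): the state, without advancing time (a new reading comes with each control period).
- vision.read_camera(name): name is "side" or "top" or "wrist"; returns the picture (400x640x3 uint8, red, green, blue); there is no depth.
- vision.camera_info(name): a dict with "intrinsics" (3x3 intrinsics, pixels), "rvec" (rotation vector, rad) and "tvec" (3), from world to camera coordinates, as OpenCV has them. Camera axes: x right, y down, z forward; pixel columns grow to the right and rows downward; lengths in m; the calibration is good to about 2 mm. The wrist camera is an equidistant fisheye: a pixel r from the principal point sees the ray r / f radians off the axis. A picture is of the moment at which its call begins: read the wrist's pose just before it. camera_info takes no time and is no camera call; for the wrist camera it gives the pose at the moment of the call.
- job.sign_off(): hands the job in; it is judged then, once.
Trained networks look in the newest picture that a camera, given by its name, has taken for a name from the list of things; names that differ only in an ending like _2 or _b are one class to them, and where a whole thing is asked for, a point or a joint stands for the part that bears it (a point fixed in the world has none). Each returns a list of dicts, best first, with "p" (0 to 1); they miss things now and then, are a little off and sometimes report something else, mostly with a low value. They report only what shows in the picture. A call takes as long as a camera call.
- spotter.spot_in(camera, target): "box" ([left, top, width, height] in pixels, round what is visible of it).
- spotter.place_of(camera, target): "at" ([column, row] in pixels: a listed point, or the origin of a listed thing).
The state is a dict: "clock": time; "joint_positions": joint angles; "qvel": joint speeds; "effort": joint torques, N m; "tool_pos": TCP position; "eef_rot": TCP orientation; "force": force on the tool from outside, world axes, zero at the start; "moment": the same for the moment, N m; "gripper_width": opening from 0.0 (shut) to 1.0 (fully open); "grasp_force": force on a finger pad.
Only numpy, scipy, OpenCV 4.12 (cv2) and the standard library are available. Lean on these libraries where they do the work, as an engineer would, in place of code of your own. Each camera call takes 0.05 s, during which the arm holds its last target. There are 200 camera calls.

TASK

The tablet with the ring drawing lies on its screen on the goldsmith's bench. Flip the kickstand on its back all the way out, past its springy centre to the stop, while the tablet still lies there; then take the tablet by its carrying handle, stand it up on its lower edge about where it lies, without letting it fall, and finish still holding it upright by the handle, the lower edge on the bench, so that it cannot tip while the drawing is read. Leave the other things on the bench alone.

Things in the scene. Friction and masses are not known exactly. Their poses are not given: they have to be found in the camera images.
- tablet: Tablet in a slate-blue rugged case, black bumpers, 0.6 kg, 145 mm tall (own x) x 225 wide (y) x 22 thick (z), lying on its screen. Origin: centre of the screen side, at bench height; x points to the upper edge with the handle, z out of its back. The lower bumper is a round bar 22 mm thick: stood on it, the tablet rocks, and let go leans back about 11 degrees on the stand or falls on its screen.
- handle (a point): Middle of the grip bar of the black carrying handle, rigid with the case: round, 14 mm thick, straight for 96 mm along the tablet's y. At (110.5, 0, 16) mm in the tablet's frame, so 16 mm above the bench while it lies flat; 31 mm gap between bar and case.
- lower_edge (a point): Centre of the round lower bumper at the middle of the lower edge, at (-61.5, 0, 11) mm in the tablet's frame; it is 11 mm above the bench when the lower edge rests on it, and 172 mm from the handle bar's centre.
- stand_hinge (a point): Hinge axis of the kickstand, at (-30, 0, 31) mm in the tablet's frame, parallel to its y, on the black round hub (68 mm across, 6 mm thick) on the back.
- stand_foot (a point): Centre of the kickstand's black rubber foot, a crossbar 12 mm thick, 30 mm long along the tablet's y, 76 mm from the hinge. Stowed it lies at (46, 0, 32) mm in the tablet's frame, 6 mm clear of the case's back; its ends can be pinched from above. The leg between is an orange bar 24 mm wide, 5 mm thick.
- kickstand (a joint): Angle of the kickstand, rad: 0 stowed flat against the back pointing to the handle, 1.75 flipped out against its stop, a little past square to the back, the foot leaning to the lower edge. An over-centre spring (dead centre at 0.8) pulls it to the nearer end, about 1.5 N at the foot at most.
- ring_clamp: Wooden ring clamp with a brass band, 125 x 26 x 22 mm, lying beside the tablet; bystander, origin under its centre.
- tweezers: Steel tweezers, 155 x 15 x 7 mm, lying on the other side of the tablet; bystander, origin under its centre.
- hammer: Small hammer with a dark wooden handle, 220 mm long, lying; bystander, origin under the middle of its length.
- pliers: Pliers with blue grips, 150 mm long, lying; bystander, origin under the joint.
- flux_dish: Round terracotta dish with a red brush, 72 mm across, 45 mm high, brush to 90 mm; bystander, origin under its centre.
- tumbler: Drinking glass, 68 mm across, 100 mm high; bystander, origin under its centre.
- lighter: Orange lighter, 80 x 24 x 12 mm, lying; bystander, origin under its centre.
- stone_tin: Round aluminium tin, 68 mm across, 18 mm high; bystander, origin under its centre.

How it is judged:
By the outcome, as a careful person would: the job done as asked, in the order asked, and still so for the second after the job is handed in, while the arm keeps its last pose, push and grip.
It also fails if it takes over 61 s, if anything falls off the work surface, if the arm or the gripper's body presses on something with over 40 N, if the wrist force passes 120 N, or if a joint passes its speed limit or range.

## Working session

There is one attempt and no reset: what is moved stays moved. The work goes in short steps, Python scripts to look and compute and a tool call to move; the robot and the scene stay as the last step left them, time stands still between calls to the robot, and variables do not carry over. Pictures are saved under pics/ and viewed, at most 10 in all, crops included, and the job is handed in when it is done.

Besides the shell and the picture viewer there is one more tool, called after "Call:" in YAML: its name, and indented under it one key for each argument. servo_tool: Moves the arm, as the interface text tells. Its arguments: {"type":"object","properties":{"rows":{"type":"array"},"grip_force":{"type":"number"}},"required":["rows"]}

```bash
mkdir -p pics
cat > h.py <<'E'
import numpy as np, cv2
from scipy.optimize import least_squares
from scipy.spatial.transform import Rotation as R
from plant import robot, vision, job, spotter
def cam(n):
    c=vision.camera_info(n); return np.array(c["intrinsics"]),np.array(c["rvec"],float).ravel(),np.array(c["tvec"],float).ravel()
def proj(n,P,c=None):
    K,r,t=c or cam(n); p=R.from_rotvec(r).apply(np.atleast_2d(P))+t
    if n=="wrist":
        rho=np.hypot(p[:,0],p[:,1]); th=np.arctan2(rho,p[:,2]); s=th/np.maximum(rho,1e-9)
        q=p[:,:2]*s[:,None]
    else: q=p[:,:2]/p[:,2:]
    return q*[K[0,0],K[1,1]]+K[:2,2]
def ray(n,uv,c=None):
    K,r,t=c or cam(n); q=(np.array(uv)-K[:2,2])/[K[0,0],K[1,1]]
    if n=="wrist":
        th=np.hypot(*q); d=np.r_[q/max(th,1e-9)*np.sin(th),np.cos(th)]
    else: d=np.r_[q,1]
    Rm=R.from_rotvec(r); return -Rm.inv().apply(t),Rm.inv().apply(d/np.linalg.norm(d))
def tri(rays):
    A=sum(np.eye(3)-np.outer(d,d) for o,d in rays); b=sum((np.eye(3)-np.outer(d,d))@o for o,d in rays)
    p=np.linalg.solve(A,b); return p,[np.linalg.norm(np.cross(p-o,d)) for o,d in rays]
def atz(n,uv,z):
    o,d=ray(n,uv); return o+d*(z-o[2])/d[2]
def snap(n,f):
    im=vision.read_camera(n); cv2.imwrite("pics/"+f,im[:,:,::-1]); return im
E
cat > a.py <<'E'
from h import *
np.set_printoptions(precision=4,suppress=True)
o=robot.get_obs(); print(o["clock"],o["tool_pos"],o["eef_rot"],o["gripper_width"])
for n in ("top","side","wrist"):
    snap(n,n+"0.png"); 
pts={}
H={"tablet":0,"handle":.016,"lower_edge":.011,"stand_hinge":.031,"stand_foot":.032}
for t in H:
    rs=[]
    for n in ("top","side","wrist"):
        l=spotter.place_of(n,t)
        if l and l[0]["p"]>.3:
            u=l[0]["at"]; rs.append(ray(n,u)); print(t,n,np.round(u,1),round(l[0]["p"],2),atz(n,u,H[t]))
    if len(rs)>1: print("  TRI",*tri(rs))
for t in ("ring_clamp","tweezers","hammer","pliers","flux_dish","tumbler","lighter","stone_tin"):
    l=spotter.place_of("top",t)
    if l: print(t,l[0]["p"],atz("top",l[0]["at"],0))
E
python3 a.py; python3 -c "
import cv2,numpy as np
a=[cv2.imread('pics/%s0.png'%n) for n in ('top','side')]
cv2.imwrite('pics/both.png',cv2.resize(np.vstack(a),(480,600)))"
```

```text
0.0 [0.1525 0.5538 0.1726] [ 0.134   0.991  -0.0009 -0.0002] 1.0008708280075802
tablet top [301.1 198.4] 0.59 [0.5134 0.0453 0.    ]
tablet side [320.3 223.8] 0.81 [0.517  0.0383 0.    ]
  TRI [0.5142 0.0453 0.0073] [np.float64(0.000987820757039289), np.float64(0.0009878207570392758)]
handle top [293.3 153.4] 0.95 [0.6307 0.0683 0.016 ]
handle side [276.3 217.2] 0.87 [0.6291 0.0614 0.016 ]
  TRI [0.6281 0.0675 0.0221] [np.float64(0.0016447347832553691), np.float64(0.0016447347832552564)]
lower_edge top [301.1 219.9] 0.57 [0.4567 0.0435 0.011 ]
lower_edge side [342.  221.9] 0.78 [0.4621 0.0273 0.011 ]
  TRI [0.4581 0.0432 0.0269] [np.float64(0.001039218482913295), np.float64(0.0010392184829134087)]
stand_hinge top [301.8 203.9] 0.95 [0.4983 0.0421 0.031 ]
stand_hinge side [328.9 214.8] 0.81 [0.4964 0.0313 0.031 ]
  TRI [0.4961 0.0414 0.0403] [np.float64(0.002040194157122825), np.float64(0.0020401941571229366)]
stand_foot top [295.4 177.7] 0.81 [0.5654 0.0603 0.032 ]
stand_foot side [301.1 216.1] 0.5 [0.563  0.0562 0.032 ]
  TRI [0.5635 0.0597 0.0353] [np.float64(0.001643649197667379), np.float64(0.0016436491976669994)]
ring_clamp 0.68 [0.5079 0.2097 0.    ]
tweezers 0.68 [ 0.5443 -0.1189  0.    ]
hammer 0.55 [0.3795 0.3897 0.    ]
pliers 0.66 [ 0.3777 -0.4171  0.    ]
tumbler 0.73 [0.5454 0.3917 0.    ]
lighter 0.69 [ 0.5623 -0.4026  0.    ]
stone_tin 0.87 [ 0.6452 -0.3769  0.    ]
```

View pics/top0.png

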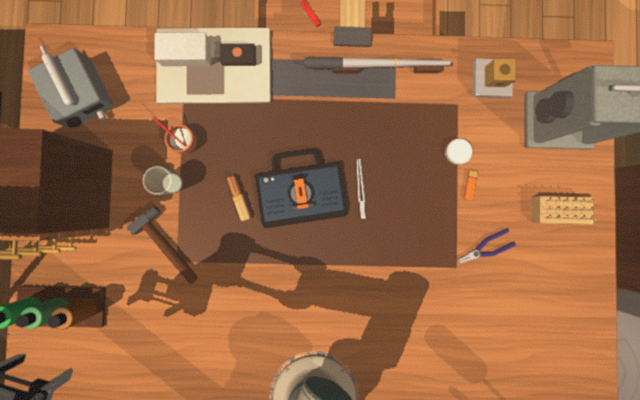

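View pics/side0.png

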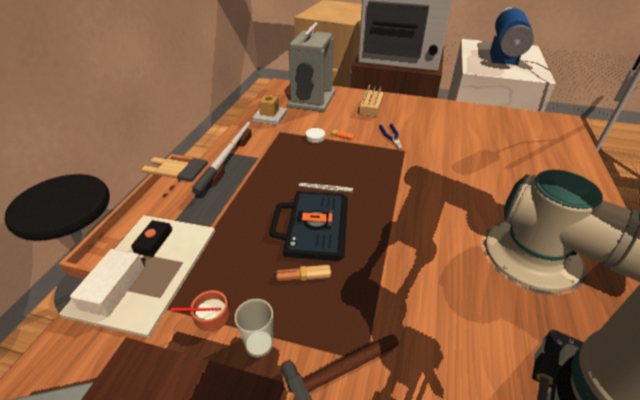

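The top view shows the tablet at about pixels (256–348, 150–226), with the handle up at (293,153) and the orange kickstand at (300,193). The side view agrees. Tablet yaw is about +9°, the ring clamp lies to its left (+y) and the tweezers to its right. Next I move the wrist over it.

Call:
servo_tool:
  rows:
    - {"dz":0.25,"wz":0.05,"jaw":1}
    - {"dz":0.45,"dy":-0.1,"dx":0.1,"wz":0.1,"jaw":1}
    - {"dz":0.65,"dy":-0.3,"dx":0.2,"wz":0.15,"jaw":1}
    - {"dz":0.65,"dy":-0.5,"dx":0.35,"wz":0.2,"jaw":1}
    - {"dz":0.65,"dy":-0.7,"dx":0.5,"wz":0.25,"jaw":1}
    - {"dz":0.65,"dy":-0.9,"dx":0.65,"wz":0.3,"jaw":1}
    - {"dz":0.65,"dy":-1,"dx":0.8,"wz":0.35,"jaw":1}
    - {"dz":0.65,"dy":-1,"dx":0.9,"wz":0.4,"jaw":1}
    - {"dz":0.65,"dy":-1,"dx":1,"wz":0.45,"jaw":1}
    - {"dz":0.65,"dy":-1,"dx":1,"wz":0.5,"jaw":1}

```text
invalid input
```

Call:
servo_tool:
  rows:
    - {"dy":-0.15,"dx":0.1,"jaw":1}
    - {"dy":-0.3,"dx":0.2,"jaw":1}
    - {"dy":-0.45,"dx":0.3,"jaw":1}
    - {"dy":-0.6,"dx":0.4,"jaw":1}
    - {"dy":-0.75,"dx":0.5,"jaw":1}
    - {"dy":-0.9,"dx":0.55,"jaw":1}
    - {"dy":-1,"dx":0.6,"jaw":1}
    - {"dy":-1,"dx":0.7,"jaw":1}
    - {"dy":-1,"dx":0.7,"jaw":1}
    - {"dy":-1,"dx":0.7,"jaw":1}

```text
invalid input
```

Call:
servo_tool:
  rows:
    - {"dy":-0.15,"jaw":0}
    - {"dy":-0.3,"jaw":0}
    - {"dy":-0.5,"jaw":0}
    - {"dy":-0.5,"dz":-0.15,"jaw":0}
    - {"dy":-0.5,"dz":-0.3,"jaw":0}
    - {"dy":-0.5,"dz":-0.3,"jaw":0}
    - {"dy":-0.5,"dz":-0.3,"jaw":0}
    - {"dy":-0.5,"dz":-0.3,"jaw":0}
    - {"dy":-0.5,"dz":-0.3,"jaw":0}
    - {"dy":-0.5,"dz":-0.3,"jaw":0}

```text
invalid input
```

```bash
cat > b.py <<'E'
from h import *
import sys,json
np.set_printoptions(precision=4,suppress=True)
o=robot.get_obs(); print(o["clock"],o["tool_pos"],o["eef_rot"],o["joint_positions"],o["gripper_width"],o["force"])
c=cam("wrist"); im=snap("wrist",sys.argv[1]+".png")
H={"tablet":0,"handle":.016,"lower_edge":.011,"stand_hinge":.031,"stand_foot":.032}
D={}
for t in H:
    for l in spotter.place_of("wrist",t)[:1]:
        print(t,np.round(l["at"],1),round(l["p"],2),atz("wrist",l["at"],H[t])); D[t]=l["at"]
json.dump([[x.tolist() for x in c],{k:list(map(float,v)) for k,v in D.items()}],open(sys.argv[1]+".json","w"))
E
python3 b.py w1
```

```text
1.3 [0.1527 0.5544 0.1735] [0.134 0.991 0.    0.   ] [ 1.181   0.2759  1.5049 -0.      1.3607 -0.121 ] 1.0036890698719152 [-0.7338 -0.125   0.0894]
stand_hinge [261.8 339.4] 0.66 [0.3528 0.4057 0.031 ]
```

View pics/w1.png

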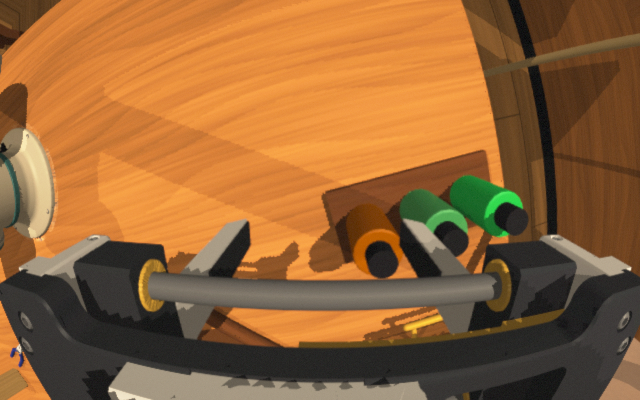

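The wrist picture shows the fingertips at about (240,225) and (420,225). It looks to the robot side of the tool. The moves were refused, so I will give every field.

Call:
servo_tool:
  rows:
    - {"wx":0,"wy":0,"wz":0.05,"dx":0,"dy":0,"dz":0.25,"jaw":1}
    - {"wx":0,"wy":0,"wz":0.1,"dx":0.1,"dy":-0.1,"dz":0.45,"jaw":1}
    - {"wx":0,"wy":0,"wz":0.15,"dx":0.2,"dy":-0.3,"dz":0.65,"jaw":1}
    - {"wx":0,"wy":0,"wz":0.2,"dx":0.35,"dy":-0.5,"dz":0.65,"jaw":1}
    - {"wx":0,"wy":0,"wz":0.25,"dx":0.5,"dy":-0.7,"dz":0.65,"jaw":1}
    - {"wx":0,"wy":0,"wz":0.3,"dx":0.65,"dy":-0.9,"dz":0.65,"jaw":1}
    - {"wx":0,"wy":0,"wz":0.35,"dx":0.8,"dy":-1,"dz":0.65,"jaw":1}
    - {"wx":0,"wy":0,"wz":0.4,"dx":0.9,"dy":-1,"dz":0.65,"jaw":1}
    - {"wx":0,"wy":0,"wz":0.45,"dx":1,"dy":-1,"dz":0.65,"jaw":1}
    - {"wx":0,"wy":0,"wz":0.5,"dx":1,"dy":-1,"dz":0.65,"jaw":1}

```text
clock: 2.6
tool_pos: [0.3553, 0.3539, 0.3031]
eef_rot: [-0.061, 0.998, -0.0, 0.0]
force: [-0.3, -0.7, -0.6]
gripper_width: 0.999
grasp_force: 0.0
```

Call:
servo_tool:
  rows:
    - {"wx":0,"wy":0,"wz":0,"dx":0.15,"dy":-0.15,"dz":0,"jaw":1}
    - {"wx":0,"wy":0,"wz":0,"dx":0.3,"dy":-0.3,"dz":0,"jaw":1}
    - {"wx":0,"wy":0,"wz":0,"dx":0.45,"dy":-0.5,"dz":0,"jaw":1}
    - {"wx":0,"wy":0,"wz":0,"dx":0.6,"dy":-0.7,"dz":0,"jaw":1}
    - {"wx":0,"wy":0,"wz":0,"dx":0.75,"dy":-0.85,"dz":0,"jaw":1}
    - {"wx":0,"wy":0,"wz":0,"dx":0.9,"dy":-1,"dz":0,"jaw":1}
    - {"wx":0,"wy":0,"wz":0,"dx":1,"dy":-1,"dz":0,"jaw":0.2}
    - {"wx":0,"wy":0,"wz":0,"dx":1,"dy":-1,"dz":0,"jaw":0.2}
    - {"wx":0,"wy":0,"wz":0,"dx":1,"dy":-1,"dz":0,"jaw":0.2}
    - {"wx":0,"wy":0,"wz":0,"dx":1,"dy":-1,"dz":0,"jaw":0.2}

```text
clock: 3.6
tool_pos: [0.5515, 0.155, 0.3037]
eef_rot: [-0.062, 0.998, 0.0, -0.0]
force: [-0.7, -0.5, 0.1]
gripper_width: 0.7
grasp_force: 0.0
```

Call:
servo_tool:
  rows:
    - {"wx":0,"wy":0,"wz":0,"dx":0,"dy":-0.15,"dz":0,"jaw":0.2}
    - {"wx":0,"wy":0,"wz":0,"dx":0,"dy":-0.3,"dz":0,"jaw":0.2}
    - {"wx":0,"wy":0,"wz":0,"dx":0.1,"dy":-0.5,"dz":-0.1,"jaw":0.2}
    - {"wx":0,"wy":0,"wz":0,"dx":0.2,"dy":-0.5,"dz":-0.2,"jaw":0.2}
    - {"wx":0,"wy":0,"wz":0,"dx":0.3,"dy":-0.5,"dz":-0.3,"jaw":0.2}
    - {"wx":0,"wy":0,"wz":0,"dx":0.3,"dy":-0.5,"dz":-0.3,"jaw":0.2}
    - {"wx":0,"wy":0,"wz":0,"dx":0.3,"dy":-0.5,"dz":-0.3,"jaw":0.2}
    - {"wx":0,"wy":0,"wz":0,"dx":0.3,"dy":-0.5,"dz":-0.3,"jaw":0.2}
    - {"wx":0,"wy":0,"wz":0,"dx":0.3,"dy":-0.5,"dz":-0.3,"jaw":0.2}
    - {"wx":0,"wy":0,"wz":0,"dx":0.3,"dy":-0.5,"dz":-0.3,"jaw":0.2}

```text
clock: 4.6
tool_pos: [0.6125, 0.0548, 0.2449]
eef_rot: [-0.062, 0.998, -0.0, 0.001]
force: [-0.7, 0.2, -0.4]
gripper_width: 0.601
grasp_force: 0.0
```

```bash
python3 b.py w2
```

```text
4.6 [0.6125 0.0548 0.2449] [-0.0622  0.9981 -0.0001  0.001 ] [-0.024   0.3074  1.2857  0.0001  1.5465 -1.7193] 0.601297102770951 [-0.7071  0.1927 -0.4114]
tablet [330.2 112.3] 0.56 [0.5297 0.0536 0.    ]
handle [330.8 186.9] 0.62 [0.6363 0.0676 0.016 ]
lower_edge [325.   67.8] 0.61 [0.4668 0.0381 0.011 ]
stand_hinge [324.9  81.9] 0.92 [0.4901 0.0407 0.031 ]
stand_foot [331.1 141.1] 0.76 [0.5697 0.0591 0.032 ]
```

View pics/w2.png

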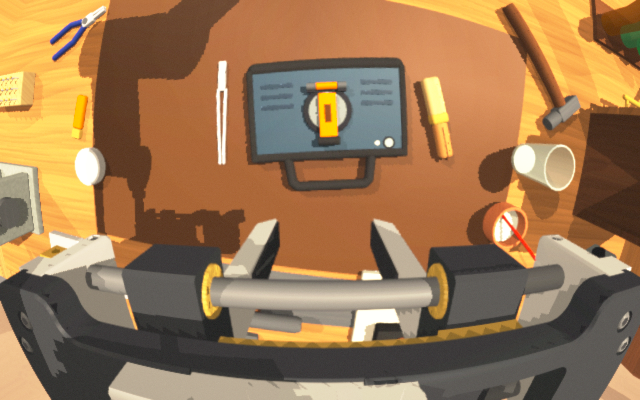

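The tablet shows at (248–407, 58–190) in the wrist picture, nearly square to the tool. The kickstand hinge is at (325,86), the foot at (330,140) and the handle bar at (331,187). The points match the picture, so I fit the pose from all three views.

```bash
cat > fit.py <<'E'
from h import *
import json,sys
np.set_printoptions(precision=4,suppress=True)
M={"tablet":(0,0,0),"handle":(.1105,0,.016),"lower_edge":(-.0615,0,.011),"stand_hinge":(-.03,0,.031),"stand_foot":(.046,0,.032)}
obs=[]
P0={"top":{"tablet":(301.1,198.4),"handle":(293.3,153.4),"lower_edge":(301.1,219.9),"stand_hinge":(301.8,203.9),"stand_foot":(295.4,177.7)},
"side":{"tablet":(320.3,223.8),"handle":(276.3,217.2),"lower_edge":(342,221.9),"stand_hinge":(328.9,214.8),"stand_foot":(301.1,216.1)}}
for n in P0:
    for t,u in P0[n].items(): obs.append((n,t,ray(n,u)))
for f in sys.argv[1:]:
    c,D=json.load(open(f+".json")); c=[np.array(x) for x in c]
    for t,u in D.items(): obs.append(("wrist",t,ray("wrist",u,c)))
def world(q,m): return np.r_[q[0]+np.cos(q[3])*m[0]-np.sin(q[3])*m[1],q[1]+np.sin(q[3])*m[0]+np.cos(q[3])*m[1],q[2]+m[2]]
def res(q):
    return np.concatenate([np.cross(world(q,M[t])-r[0],r[1])/.003 for n,t,r in obs])
s=least_squares(res,[.52,.05,0,.15],loss="soft_l1")
print("x y z yawdeg",s.x[:3],np.degrees(s.x[3]), "sd",np.sqrt(np.diag(np.linalg.inv(s.jac.T@s.jac))))
for t in M:
    rs=[r for n,tt,r in obs if tt==t]; print(t,world(s.x,M[t]),"tri",tri(rs)[0])
E
python3 fit.py w2
```

```text
x y z yawdeg [0.5208 0.0487 0.0081] 10.434751461058955 sd [0.0012 0.0013 0.0027 0.0171]
tablet [0.5208 0.0487 0.0081] tri [0.5194 0.0485 0.0077]
handle [0.6295 0.0687 0.0241] tri [0.6305 0.0674 0.0222]
lower_edge [0.4604 0.0376 0.0191] tri [0.4618 0.0402 0.0214]
stand_hinge [0.4913 0.0433 0.0391] tri [0.4946 0.0416 0.0416]
stand_foot [0.5661 0.0571 0.0401] tri [0.5658 0.0593 0.0344]
```

Call:
servo_tool:
  rows:
    - {"wx":0,"wy":0,"wz":0.02,"dx":-0.04,"dy":0,"dz":-0.15,"jaw":0.2}
    - {"wx":0,"wy":0,"wz":0.04,"dx":-0.08,"dy":0.02,"dz":-0.3,"jaw":0.2}
    - {"wx":0,"wy":0,"wz":0.05,"dx":-0.12,"dy":0.03,"dz":-0.45,"jaw":0.2}
    - {"wx":0,"wy":0,"wz":0.05,"dx":-0.14,"dy":0.03,"dz":-0.6,"jaw":0.2}
    - {"wx":0,"wy":0,"wz":0.05,"dx":-0.14,"dy":0.03,"dz":-0.62,"jaw":0.2}
    - {"wx":0,"wy":0,"wz":0.05,"dx":-0.14,"dy":0.03,"dz":-0.62,"jaw":0.2}
    - {"wx":0,"wy":0,"wz":0.05,"dx":-0.14,"dy":0.03,"dz":-0.62,"jaw":0.2}
    - {"wx":0,"wy":0,"wz":0.05,"dx":-0.14,"dy":0.03,"dz":-0.62,"jaw":0.2}
    - {"wx":0,"wy":0,"wz":0.05,"dx":-0.14,"dy":0.03,"dz":-0.62,"jaw":0.2}
    - {"wx":0,"wy":0,"wz":0.05,"dx":-0.14,"dy":0.03,"dz":-0.62,"jaw":0.2}

```text
clock: 5.9
tool_pos: [0.5854, 0.0604, 0.1203]
eef_rot: [-0.081, 0.997, -0.0, 0.001]
force: [0.2, -1.0, -1.1]
gripper_width: 0.598
grasp_force: 0.0
```

```bash
python3 b.py w3; python3 fit.py w2 w3; python3 -c "
import cv2;a=cv2.imread('pics/w3.png')[0:300,160:520];cv2.imwrite('pics/w3c.png',cv2.resize(a,(720,600),interpolation=cv2.INTER_CUBIC))"
```

```text
5.9 [0.5854 0.0604 0.1203] [-0.0815  0.9967 -0.      0.0008] [-0.0155  0.3285  1.5633  0.0001  1.2482 -1.7495] 0.5977773636345931 [ 0.2117 -1.0282 -1.1462]
tablet [323.3 125.6] 0.6 [0.5223 0.0497 0.    ]
handle [322.6 232.7] 0.62 [0.6342 0.0673 0.016 ]
lower_edge [320.7  65.7] 0.8 [0.4607 0.037  0.011 ]
stand_foot [321.4 177.8] 0.86 [0.5722 0.0561 0.032 ]
x y z yawdeg [0.5218 0.0486 0.008 ] 10.215402440346203 sd [0.0011 0.001  0.0025 0.0139]
tablet [0.5218 0.0486 0.008 ] tri [0.5202 0.0488 0.0079]
handle [0.6306 0.0682 0.024 ] tri [0.631  0.0673 0.0225]
lower_edge [0.4613 0.0377 0.019 ] tri [0.4621 0.0392 0.0205]
stand_hinge [0.4923 0.0432 0.039 ] tri [0.4946 0.0416 0.0416]
stand_foot [0.5671 0.0567 0.04  ] tri [0.5675 0.0583 0.0342]
```

View pics/w3c.png

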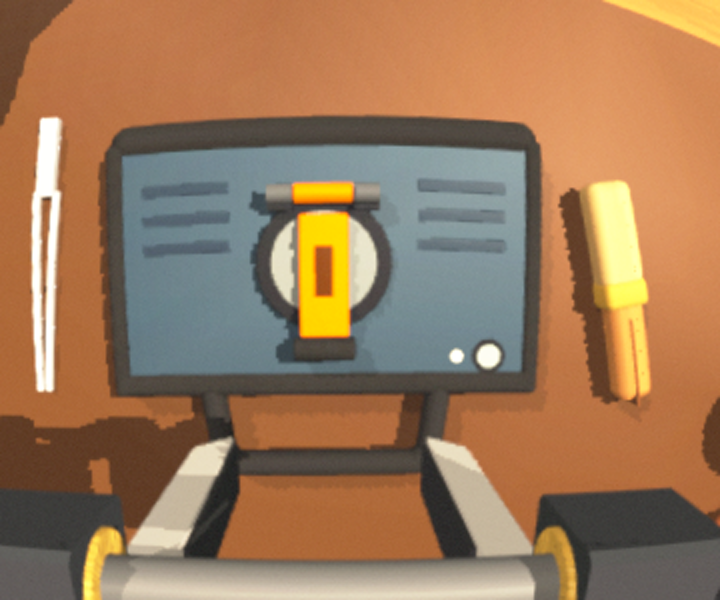

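```bash
cat > m.py <<'E'
import json
for f,D in (("w2",{"stand_foot":(329,139.5),"stand_hinge":(325,86.5),"handle":(331,186)}),("w3",{"stand_foot":(322.5,174),"stand_hinge":(322,97.5),"handle":(325,230.5),"lower_edge":(322.5,66.5)})):
    c,_=json.load(open(f+".json")); json.dump([c,D],open(f+"m.json","w"))
E
python3 m.py; sed 's/^for n in P0:/for n in []:/' fit.py > fitw.py; python3 fitw.py w2m w3m; python3 fitw.py w3m; python3 fitw.py w2m w3m w2 w3;python3 -c "
from h import *;K,r,t=cam('wrist');print(K[0,0],ray('wrist',K[:2,2]))"
```

```text
x y z yawdeg [ 0.5244  0.0488 -0.0003] 10.196388828872857 sd [0.0014 0.0013 0.0073 0.0188]
x y z yawdeg [0.5238 0.0494 0.    ] 10.159048970624255 sd [0.0018 0.0016 0.0078 0.0228]
x y z yawdeg [0.5246 0.0489 0.0044] 10.041063993153534 sd [0.001  0.0009 0.0054 0.0128]
tablet [0.5246 0.0489 0.0044] tri [ 0.5246  0.0524 -0.1081]
handle [0.6335 0.0681 0.0204] tri [0.6386 0.0689 0.0024]
lower_edge [0.4641 0.0381 0.0154] tri [0.4792 0.0408 0.0974]
stand_hinge [0.4951 0.0436 0.0354] tri [0.5025 0.0435 0.105 ]
stand_foot [0.5699 0.0569 0.0364] tri [0.5678 0.0566 0.0533]
309.70691628693146 (array([0.52016725, 0.05030859, 0.33030014]), array([ 0.22654204,  0.03844607, -0.97324232]))Traceback (most recent call last):
    m, n = a.shape[-2:]
    ^^^^
ValueError: not enough values to unpack (expected 2, got 0)

During handling of the above exception, another exception occurred:

Traceback (most recent call last):
  File "fitw.py", line 19, in <module>
    rs=[r for n,tt,r in obs if tt==t]; print(t,world(s.x,M[t]),"tri",tri(rs)[0])
                                                                     ~~~^^^^
  File "h.py", line 22, in tri
    p=np.linalg.solve(A,b); return p,[np.linalg.norm(np.cross(p-o,d)) for o,d in rays]
numpy.linalg.LinAlgError: 0-dimensional array given. Array must be at least two-dimensional
Traceback (most recent call last):
ValueError: not enough values to unpack (expected 2, got 0)

During handling of the above exception, another exception occurred:

Traceback (most recent call last):
  File "fitw.py", line 19, in <module>
    rs=[r for n,tt,r in obs if tt==t]; print(t,world(s.x,M[t]),"tri",tri(rs)[0])
                                                                     ~~~^^^^
  File "h.py", line 22, in tri
    p=np.linalg.solve(A,b); return p,[np.linalg.norm(np.cross(p-o,d)) for o,d in rays]
numpy.linalg.LinAlgError: 0-dimensional array given. Array must be at least two-dimensional
```

Call:
servo_tool:
  rows:
    - {"wx":0,"wy":0,"wz":0.01,"dx":-0.04,"dy":-0.01,"dz":-0.1,"jaw":0.2}
    - {"wx":0,"wy":0,"wz":0.01,"dx":-0.08,"dy":-0.02,"dz":-0.2,"jaw":0.1}
    - {"wx":0,"wy":0,"wz":0.01,"dx":-0.08,"dy":-0.02,"dz":-0.3,"jaw":0.0}
    - {"wx":0,"wy":0,"wz":0.01,"dx":-0.08,"dy":-0.02,"dz":-0.38,"jaw":-0.05}
    - {"wx":0,"wy":0,"wz":0.01,"dx":-0.08,"dy":-0.02,"dz":-0.43,"jaw":-0.05}
    - {"wx":0,"wy":0,"wz":0.01,"dx":-0.08,"dy":-0.02,"dz":-0.46,"jaw":-0.05}
    - {"wx":0,"wy":0,"wz":0.01,"dx":-0.08,"dy":-0.02,"dz":-0.47,"jaw":-0.05}
    - {"wx":0,"wy":0,"wz":0.01,"dx":-0.08,"dy":-0.02,"dz":-0.47,"jaw":-0.05}
    - {"wx":0,"wy":0,"wz":0.01,"dx":-0.08,"dy":-0.02,"dz":-0.47,"jaw":-0.05}
    - {"wx":0,"wy":0,"wz":0.01,"dx":-0.08,"dy":-0.02,"dz":-0.47,"jaw":-0.05}
  grip_force: 12

```text
clock: 7.2
tool_pos: [0.5693, 0.0564, 0.0262]
eef_rot: [-0.085, 0.996, -0.0, 0.001]
force: [-0.4, -0.7, 0.1]
gripper_width: 0.478
grasp_force: 0.0
```

```bash
python3 b.py w4; python3 -c "
import cv2;a=cv2.imread('pics/w4.png')[0:300,160:520];cv2.imwrite('pics/w4c.png',cv2.resize(a,(720,600),interpolation=cv2.INTER_CUBIC))"
```

```text
7.2 [0.5693 0.0564 0.0262] [-0.0854  0.9963 -0.      0.0007] [-0.023   0.3896  1.7287  0.0001  1.0219 -1.7649] 0.4776873045382583 [-0.3845 -0.7386  0.1188]
tablet [327.8 147.7] 0.62 [0.522  0.0516 0.    ]
lower_edge [321.1  69.5] 0.67 [0.4653 0.0368 0.011 ]
stand_foot [325.2 222.2] 0.78 [0.5703 0.0579 0.032 ]
```

View pics/w4c.png

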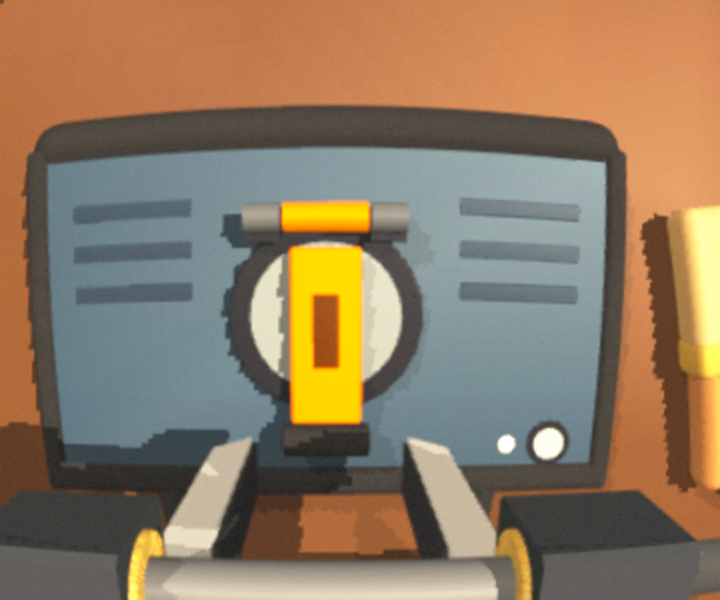

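The foot, at crop (326,440), sits centred between the fingertips at (250,445) and (410,445). I close on it.

Call:
servo_tool:
  rows:
    - {"wx":0,"wy":0,"wz":0,"dx":0,"dy":0,"dz":0,"jaw":-0.3}
    - {"wx":0,"wy":0,"wz":0,"dx":0,"dy":0,"dz":0,"jaw":-0.5}
    - {"wx":0,"wy":0,"wz":0,"dx":0,"dy":0,"dz":0,"jaw":-0.7}
    - {"wx":0,"wy":0,"wz":0,"dx":0,"dy":0,"dz":0,"jaw":-0.8}
    - {"wx":0,"wy":0,"wz":0,"dx":0,"dy":0,"dz":0,"jaw":-0.8}
    - {"wx":0,"wy":0,"wz":0,"dx":0,"dy":0,"dz":0,"jaw":-0.8}
    - {"wx":0,"wy":0,"wz":0,"dx":0,"dy":0,"dz":0,"jaw":-0.8}
    - {"wx":0,"wy":0,"wz":0,"dx":0,"dy":0,"dz":0.02,"jaw":-0.8}
    - {"wx":0,"wy":0,"wz":0,"dx":0,"dy":0,"dz":0.04,"jaw":-0.8}
    - {"wx":0,"wy":0,"wz":0,"dx":0,"dy":0,"dz":0.06,"jaw":-0.8}
  grip_force: 15

```text
clock: 8.5
tool_pos: [0.5689, 0.0564, 0.038]
eef_rot: [-0.085, 0.996, 0.0, 0.0]
force: [-1.1, 0.2, 0.2]
gripper_width: 0.102
grasp_force: 0.0
```

Run:
```python
import numpy as np
ps=np.radians(10); 
for a in np.r_[0,.2:1.81:.2,1.75,1.85]:
    s=76*(np.cos(a)-1); h=76*np.sin(a)  # hinge at z31, foot 32
    print(round(a,2),"share dx %.3f dy %.3f dz %.3f"%(s*np.cos(ps)/200,s*np.sin(ps)/200,h/200))
```

```text
0.0 share dx 0.000 dy 0.000 dz 0.000
0.2 share dx -0.007 dy -0.001 dz 0.075
0.4 share dx -0.030 dy -0.005 dz 0.148
0.6 share dx -0.065 dy -0.012 dz 0.215
0.8 share dx -0.114 dy -0.020 dz 0.273
1.0 share dx -0.172 dy -0.030 dz 0.320
1.2 share dx -0.239 dy -0.042 dz 0.354
1.4 share dx -0.311 dy -0.055 dz 0.374
1.6 share dx -0.385 dy -0.068 dz 0.380
1.8 share dx -0.459 dy -0.081 dz 0.370
1.75 share dx -0.441 dy -0.078 dz 0.374
1.85 share dx -0.477 dy -0.084 dz 0.365
```

The gripper closed past the foot to 10 mm, so something slipped. I look again.

```bash
python3 b.py w5; python3 -c "
import cv2;a=cv2.imread('pics/w5.png')[0:300,160:520];cv2.imwrite('pics/w5c.png',cv2.resize(a,(720,600),interpolation=cv2.INTER_CUBIC))"
```

```text
8.5 [0.5689 0.0564 0.038 ] [-0.0854  0.9963  0.      0.0002] [-0.023   0.3774  1.714   0.0001  1.0498 -1.7649] 0.10199081167513004 [-1.0934  0.1888  0.1744]
tablet [326.8 150.2] 0.87 [0.5254 0.0515 0.    ]
handle [322.9 284.8] 0.75 [0.636  0.0673 0.016 ]
lower_edge [320.5  69.8] 0.91 [0.4635 0.0359 0.011 ]
stand_hinge [323.1 111.7] 0.59 [0.4958 0.0436 0.031 ]
stand_foot [327.4 215.3] 0.94 [0.5684 0.0593 0.032 ]
```

View pics/w5c.png

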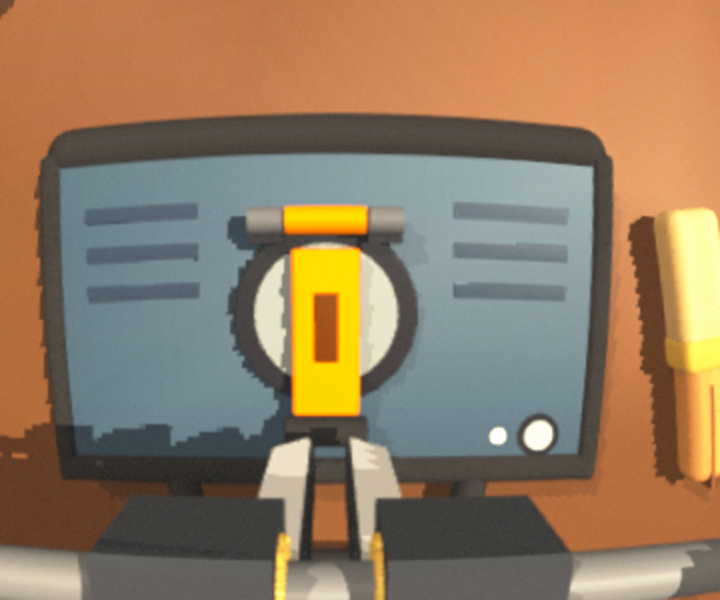

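Run:
```python
from h import *
np.set_printoptions(precision=4,suppress=True)
o=robot.get_obs(); T=np.array(o["tool_pos"]); r=R.from_quat(o["eef_rot"])
for n,v in (("tcp",(0,0,0)),("front8",(.008,0,0)),("back8",(-.008,0,0)),("front8 z-19",(.008,0,-.019))): print(n,proj("wrist",T+r.apply(v)))
for x in (.555,.56,.565,.57): print(x,proj("wrist",[x,.057,.032]),proj("wrist",[x,.057,.036]))
```

```text
tcp [[323.45   217.1328]]
front8 [[323.4348 206.2966]]
back8 [[323.4658 227.739 ]]
front8 z-19 [[323.3679 214.0109]]
0.555 [[327.5158 197.1793]] [[327.576  198.5043]]
0.56 [[326.3243 203.8159]] [[326.363  205.2508]]
0.565 [[325.145  210.3787]] [[325.1628 211.9195]]
0.57 [[323.9789 216.863 ]] [[323.9763 218.5056]]
```

Run:
```python
from h import *
o=robot.get_obs(); T=np.array(o["tool_pos"])
def crop(im,c,h,w,W,H):
    x,y=np.round(c).astype(int).ravel(); x0=max(0,min(640-2*w,x-w)); y0=max(0,min(400-2*h,y-h))
    a=cv2.resize(np.ascontiguousarray(im[y0:y0+2*h,x0:x0+2*w,::-1]),(W,H),interpolation=cv2.INTER_NEAREST)
    return a,(x0,y0,W/(2*w))
def mark(a,k,uv,col):
    p=((np.array(uv).ravel()-k[:2]+.5)*k[2]).astype(int); cv2.drawMarker(a,tuple(map(int,p)),col,cv2.MARKER_CROSS,9,1)
im=snap("side","s5.png"); u=proj("side",T); a,k=crop(im,u-[0,12],40,52,780,600)
mark(a,k,u,(0,255,255)); mark(a,k,proj("side",[.5693,.057,.032]),(0,0,255)); mark(a,k,proj("side",[.565,.057,.032]),(0,255,0))
print(u,k, proj("side",[.565,.057,.032]))
cv2.imwrite("pics/z.png",a)
```

```text
[[298.90557721 214.18174617]] (np.int64(247), np.int64(162), 7.5) [[300.24688844 216.17114583]]
```

View pics/z.png

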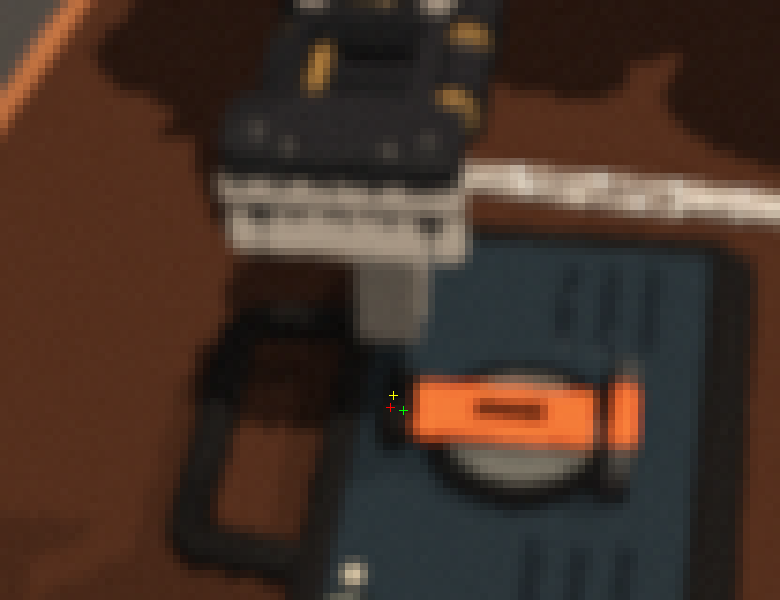

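The side view shows the fingertips at crop (388,343), well above the reported TCP mark at (393,396). So the real fingers end short of the reported TCP, and I work out by how much.

Run:
```python
from h import *
o=robot.get_obs(); T=np.array(o["tool_pos"]); r=R.from_quat(o["eef_rot"])
for s in (1,-1):
  for d in (0,.015,.02,.025,.03,.035,.04):
    print(s,d,proj("side",T+r.apply((0,s*.0173,-d))),"want 298.6,207.7 | wrist front corner inner",
      *(proj("wrist",T+r.apply((.008,q*.0048,-d))).round(1) for q in (1,-1)),"want 316.5..335,220; outer",
      *(proj("wrist",T+r.apply((.008,q*.0173,-d))).round(1) for q in (1,-1)))
```

```text
1 0 [[297.96778653 218.90988944]] want 298.6,207.7 | wrist front corner inner [[330.2 206.3]] [[316.6 206.3]] want 316.5..335,220; outer [[347.9 206.3]] [[299.  206.3]]
1 0.015 [[297.78365184 214.51902396]] want 298.6,207.7 | wrist front corner inner [[330.7 212.3]] [[316.1 212.3]] want 316.5..335,220; outer [[349.6 212.2]] [[297.2 212.2]]
1 0.02 [[297.72143763 213.03546733]] want 298.6,207.7 | wrist front corner inner [[330.8 214.4]] [[315.9 214.5]] want 316.5..335,220; outer [[350.2 214.4]] [[296.5 214.4]]
1 0.025 [[297.65879828 211.54177301]] want 298.6,207.7 | wrist front corner inner [[331.  216.7]] [[315.7 216.7]] want 316.5..335,220; outer [[350.9 216.7]] [[295.9 216.7]]
1 0.03 [[297.59572943 210.03783674]] want 298.6,207.7 | wrist front corner inner [[331.2 219.1]] [[315.5 219.2]] want 316.5..335,220; outer [[351.5 219.1]] [[295.1 219.1]]
1 0.035 [[297.53222665 208.52355282]] want 298.6,207.7 | wrist front corner inner [[331.4 221.7]] [[315.3 221.7]] want 316.5..335,220; outer [[352.2 221.6]] [[294.4 221.6]]
1 0.04 [[297.46828543 206.99881408]] want 298.6,207.7 | wrist front 
[... 614 characters left out ...]
14.4]]
-1 0.025 [[299.5819617  202.31243918]] want 298.6,207.7 | wrist front corner inner [[331.  216.7]] [[315.7 216.7]] want 316.5..335,220; outer [[350.9 216.7]] [[295.9 216.7]]
-1 0.03 [[299.52703546 200.81898529]] want 298.6,207.7 | wrist front corner inner [[331.2 219.1]] [[315.5 219.2]] want 316.5..335,220; outer [[351.5 219.1]] [[295.1 219.1]]
-1 0.035 [[299.47174171 199.31553869]] want 298.6,207.7 | wrist front corner inner [[331.4 221.7]] [[315.3 221.7]] want 316.5..335,220; outer [[352.2 221.6]] [[294.4 221.6]]
-1 0.04 [[299.41607674 197.80199875]] want 298.6,207.7 | wrist front corner inner [[331.5 224.3]] [[315.  224.3]] want 316.5..335,220; outer [[353.  224.2]] [[293.6 224.3]]
```

Both cues put the true fingertips about 34 mm behind the reported TCP. I open and go down that much further.

Call:
servo_tool:
  rows:
    - {"wx":0,"wy":0,"wz":0,"dx":0,"dy":0,"dz":0,"jaw":0}
    - {"wx":0,"wy":0,"wz":0,"dx":0,"dy":0,"dz":0,"jaw":0}
    - {"wx":0,"wy":0,"wz":0,"dx":0,"dy":0,"dz":0,"jaw":0}
    - {"wx":0,"wy":0,"wz":0,"dx":0,"dy":0,"dz":0,"jaw":0}
    - {"wx":0,"wy":0,"wz":0,"dx":0,"dy":0,"dz":0,"jaw":0}
    - {"wx":0,"wy":0,"wz":0,"dx":0,"dy":0,"dz":-0.05,"jaw":0}
    - {"wx":0,"wy":0,"wz":0,"dx":0,"dy":0,"dz":-0.1,"jaw":0}
    - {"wx":0,"wy":0,"wz":0,"dx":0,"dy":0,"dz":-0.15,"jaw":0}
    - {"wx":0,"wy":0,"wz":0,"dx":0,"dy":0,"dz":-0.19,"jaw":0}
    - {"wx":0,"wy":0,"wz":0,"dx":0,"dy":0,"dz":-0.205,"jaw":0}

```text
clock: 9.85
tool_pos: [0.5677, 0.0564, -0.0051]
eef_rot: [-0.085, 0.996, 0.0, -0.001]
force: [-0.4, 0.3, 0.5]
gripper_width: 0.501
grasp_force: 0.0
```

Call:
servo_tool:
  rows:
    - {"wx":0,"wy":0,"wz":0,"dx":0,"dy":0,"dz":0,"jaw":-0.2}
    - {"wx":0,"wy":0,"wz":0,"dx":0,"dy":0,"dz":0,"jaw":-0.4}
    - {"wx":0,"wy":0,"wz":0,"dx":0,"dy":0,"dz":0,"jaw":-0.6}
    - {"wx":0,"wy":0,"wz":0,"dx":0,"dy":0,"dz":0,"jaw":-0.8}
    - {"wx":0,"wy":0,"wz":0,"dx":0,"dy":0,"dz":0,"jaw":-0.8}
    - {"wx":0,"wy":0,"wz":0,"dx":0,"dy":0,"dz":0,"jaw":-0.8}
    - {"wx":0,"wy":0,"wz":0,"dx":0,"dy":0,"dz":0,"jaw":-0.8}
    - {"wx":0,"wy":0,"wz":0,"dx":0,"dy":0,"dz":0,"jaw":-0.8}
    - {"wx":0,"wy":0,"wz":0,"dx":0,"dy":0,"dz":0,"jaw":-0.8}
    - {"wx":0,"wy":0,"wz":0,"dx":0,"dy":0,"dz":0,"jaw":-0.8}
  grip_force: 15

```text
clock: 10.85
tool_pos: [0.5692, 0.0561, -0.0033]
eef_rot: [-0.085, 0.996, -0.0, 0.0]
force: [1.2, -2.7, 0.6]
gripper_width: 0.317
grasp_force: 15.0
```

The grip is at 29.8 mm and 15 N, so it holds the foot. Now I swing the kickstand along its arc.

Call:
servo_tool:
  rows:
    - {"wx":0,"wy":0,"wz":0,"dx":-0.002,"dy":0,"dz":0.038,"jaw":-0.8}
    - {"wx":0,"wy":0,"wz":0,"dx":-0.007,"dy":-0.001,"dz":0.075,"jaw":-0.8}
    - {"wx":0,"wy":0,"wz":0,"dx":-0.017,"dy":-0.003,"dz":0.112,"jaw":-0.8}
    - {"wx":0,"wy":0,"wz":0,"dx":-0.03,"dy":-0.005,"dz":0.148,"jaw":-0.8}
    - {"wx":0,"wy":0,"wz":0,"dx":-0.046,"dy":-0.008,"dz":0.182,"jaw":-0.8}
    - {"wx":0,"wy":0,"wz":0,"dx":-0.065,"dy":-0.012,"dz":0.215,"jaw":-0.8}
    - {"wx":0,"wy":0,"wz":0,"dx":-0.088,"dy":-0.016,"dz":0.245,"jaw":-0.8}
    - {"wx":0,"wy":0,"wz":0,"dx":-0.114,"dy":-0.02,"dz":0.273,"jaw":-0.8}
    - {"wx":0,"wy":0,"wz":0,"dx":-0.142,"dy":-0.025,"dz":0.298,"jaw":-0.8}
    - {"wx":0,"wy":0,"wz":0,"dx":-0.172,"dy":-0.03,"dz":0.32,"jaw":-0.8}

```text
clock: 11.85
tool_pos: [0.5341, 0.0504, 0.061]
eef_rot: [-0.085, 0.996, 0.0, 0.0]
force: [0.1, -0.8, -2.4]
gripper_width: 0.312
grasp_force: 15.0
```

Call:
servo_tool:
  rows:
    - {"wx":0,"wy":0,"wz":0,"dx":-0.033,"dy":-0.006,"dz":0.019,"jaw":-0.8}
    - {"wx":0,"wy":0,"wz":0,"dx":-0.067,"dy":-0.012,"dz":0.034,"jaw":-0.8}
    - {"wx":0,"wy":0,"wz":0,"dx":-0.102,"dy":-0.018,"dz":0.046,"jaw":-0.8}
    - {"wx":0,"wy":0,"wz":0,"dx":-0.139,"dy":-0.025,"dz":0.054,"jaw":-0.8}
    - {"wx":0,"wy":0,"wz":0,"dx":-0.176,"dy":-0.031,"dz":0.059,"jaw":-0.8}
    - {"wx":0,"wy":0,"wz":0,"dx":-0.213,"dy":-0.038,"dz":0.06,"jaw":-0.8}
    - {"wx":0,"wy":0,"wz":0,"dx":-0.25,"dy":-0.045,"dz":0.057,"jaw":-0.8}
    - {"wx":0,"wy":0,"wz":0,"dx":-0.265,"dy":-0.047,"dz":0.055,"jaw":-0.8}
    - {"wx":0,"wy":0,"wz":0,"dx":-0.275,"dy":-0.049,"dz":0.052,"jaw":-0.8}
    - {"wx":0,"wy":0,"wz":0,"dx":-0.275,"dy":-0.049,"dz":0.052,"jaw":-0.8}

```text
clock: 12.85
tool_pos: [0.4782, 0.0401, 0.0718]
eef_rot: [-0.086, 0.996, -0.0, -0.0]
force: [-2.4, -1.9, 8.7]
gripper_width: 0.316
grasp_force: 15.0
```

Call:
servo_tool:
  rows:
    - {"wx":0,"wy":0,"wz":0,"dx":0,"dy":0,"dz":0,"jaw":-0.1}
    - {"wx":0,"wy":0,"wz":0,"dx":0,"dy":0,"dz":0,"jaw":0}
    - {"wx":0,"wy":0,"wz":0,"dx":0,"dy":0,"dz":0,"jaw":0}
    - {"wx":0,"wy":0,"wz":0,"dx":0,"dy":0,"dz":0,"jaw":0}
    - {"wx":0,"wy":0,"wz":0,"dx":0,"dy":0,"dz":0.1,"jaw":0}
    - {"wx":0,"wy":0,"wz":0,"dx":0,"dy":0,"dz":0.3,"jaw":0}
    - {"wx":0,"wy":0,"wz":-0.15,"dx":0,"dy":0,"dz":0.5,"jaw":0}
    - {"wx":0,"wy":0,"wz":-0.3,"dx":0.1,"dy":0.02,"dz":0.6,"jaw":0}
    - {"wx":0,"wy":0,"wz":-0.45,"dx":0.2,"dy":0.04,"dz":0.6,"jaw":0}
    - {"wx":0,"wy":0,"wz":-0.6,"dx":0.35,"dy":0.07,"dz":0.6,"jaw":0}

```text
clock: 13.85
tool_pos: [0.5495, 0.0547, 0.1921]
eef_rot: [0.152, 0.988, 0.0, 0.001]
force: [0.5, 0.1, -0.2]
gripper_width: 0.497
grasp_force: 0.0
```

Call:
servo_tool:
  rows:
    - {"wx":0,"wy":0,"wz":-0.18,"dx":0.1,"dy":0.02,"dz":0,"jaw":-0.1}
    - {"wx":0,"wy":0,"wz":-0.36,"dx":0.2,"dy":0.04,"dz":0,"jaw":-0.1}
    - {"wx":0,"wy":0,"wz":-0.54,"dx":0.3,"dy":0.05,"dz":0,"jaw":-0.1}
    - {"wx":0,"wy":0,"wz":-0.72,"dx":0.4,"dy":0.07,"dz":0,"jaw":-0.1}
    - {"wx":0,"wy":0,"wz":-0.9,"dx":0.42,"dy":0.07,"dz":0,"jaw":-0.1}
    - {"wx":0,"wy":0,"wz":-1,"dx":0.42,"dy":0.07,"dz":-0.1,"jaw":-0.1}
    - {"wx":0,"wy":0,"wz":-1,"dx":0.42,"dy":0.07,"dz":-0.2,"jaw":-0.1}
    - {"wx":0,"wy":0,"wz":-1,"dx":0.42,"dy":0.07,"dz":-0.3,"jaw":-0.1}
    - {"wx":0,"wy":0,"wz":-1,"dx":0.42,"dy":0.07,"dz":-0.3,"jaw":-0.1}
    - {"wx":0,"wy":0,"wz":-1,"dx":0.42,"dy":0.07,"dz":-0.3,"jaw":-0.1}

```text
clock: 14.85
tool_pos: [0.6332, 0.0686, 0.1306]
eef_rot: [0.517, 0.856, -0.0, -0.0]
force: [-0.3, 0.4, 0.7]
gripper_width: 0.446
grasp_force: 0.0
```

```bash
python3 b.py w6
python3 - <<'E'
from h import *
im=snap("side","s6.png"); w=cv2.imread("pics/w6.png")
for n in ("top","side"):
    if n=="top": snap("top","t6.png")
    for t in ("stand_foot","handle","stand_hinge"):
        l=spotter.place_of(n,t)
        if l: print(n,t,np.round(l[0]["at"],1),round(l[0]["p"],2))
f=[.511-.0,.0,0]
P=np.array([.524,.049]);d=np.array([np.cos(.1745),np.sin(.1745)])
q=P-.0435*d; print("foot out expected",proj("side",[*q,.106]),proj("top",[*q,.106]))
q=P+.046*d; print("foot stowed",proj("side",[*q,.032]))
q=P+.1105*d; print("handle expected",q,proj("side",[*q,.016]),proj("top",[*q,.016]),proj("wrist",[*q,.016]))
a=cv2.resize(im[150:270,220:380,::-1],(640,480))[:240]; b=w[:300,:]
a=cv2.resize(im[160:250,230:390,::-1],(533,300)); cv2.imwrite("pics/c6.png",np.vstack([np.pad(a,((0,0),(0,107),(0,0))),b]))
E
```

```text
14.85 [0.6332 0.0686 0.1306] [ 0.5165  0.8563 -0.0002 -0.0004] [-0.0013  0.3937  1.4338  0.0001  1.315  -0.4865] 0.4460784917057097 [-0.35    0.4428  0.6508]
tablet [233.2 152.2] 0.79 [0.5261 0.0535 0.    ]
handle [322.8 190.8] 0.62 [0.6361 0.0641 0.016 ]
lower_edge [178.6 142.3] 0.86 [0.4627 0.0368 0.011 ]
stand_hinge [194.8 150.3] 0.55 [0.4926 0.0429 0.031 ]
stand_foot [148.1 156. ] 0.91 [0.4408 0.0117 0.032 ]
top stand_hinge [302.9 203.6] 0.89
side stand_hinge [331.3 219.4] 0.82
foot out expected [[334.68536315 195.93725285]] [[300.88921614 210.52851279]]
foot stowed [[298.63383033 215.85303223]]
handle expected [0.63282189 0.06818454] [[274.01075005 218.67062216]] [[293.36390777 152.57998172]] [[322.91939292 186.8808157 ]]
```

View pics/c6.png

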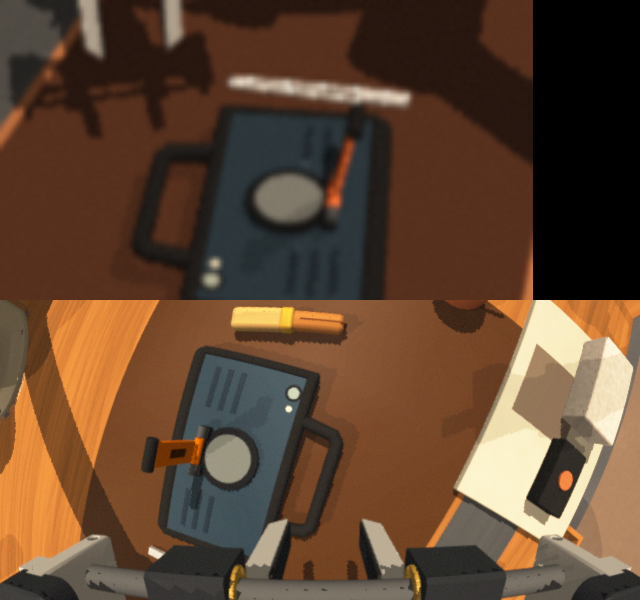

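The kickstand is out past square: its foot is at (150,155) in the wrist picture, leaning to the lower edge. The handle bar's middle is at about (322,187), where expected. I align the yaw and go down onto the handle.

Call:
servo_tool:
  rows:
    - {"wx":0,"wy":0,"wz":-0.15,"dx":0,"dy":0,"dz":-0.05,"jaw":-0.3}
    - {"wx":0,"wy":0,"wz":-0.3,"dx":0,"dy":0,"dz":-0.15,"jaw":-0.3}
    - {"wx":0,"wy":0,"wz":-0.39,"dx":0,"dy":0,"dz":-0.25,"jaw":-0.3}
    - {"wx":0,"wy":0,"wz":-0.39,"dx":0,"dy":0,"dz":-0.35,"jaw":-0.3}
    - {"wx":0,"wy":0,"wz":-0.39,"dx":0,"dy":0,"dz":-0.4,"jaw":-0.3}
    - {"wx":0,"wy":0,"wz":-0.39,"dx":0,"dy":0,"dz":-0.4,"jaw":-0.3}
    - {"wx":0,"wy":0,"wz":-0.39,"dx":0,"dy":0,"dz":-0.4,"jaw":-0.3}
    - {"wx":0,"wy":0,"wz":-0.39,"dx":0,"dy":0,"dz":-0.4,"jaw":-0.3}
    - {"wx":0,"wy":0,"wz":-0.39,"dx":0,"dy":0,"dz":-0.4,"jaw":-0.3}
    - {"wx":0,"wy":0,"wz":-0.39,"dx":0,"dy":0,"dz":-0.4,"jaw":-0.3}

```text
clock: 16.55
tool_pos: [0.6338, 0.0686, 0.0517]
eef_rot: [0.641, 0.767, 0.0, 0.001]
force: [-0.4, 0.5, -0.0]
gripper_width: 0.348
grasp_force: 0.0
```

```bash
python3 b.py w7
python3 - <<'E'
from h import *
o=robot.get_obs(); T=np.array(o["tool_pos"]); r=R.from_quat(o["eef_rot"]); w=o["gripper_width"]*.094/2
im=cv2.imread("pics/w7.png")
for s in (1,-1): print(proj("wrist",T+r.apply((.008,s*w,-.034))))
print("handle exp",proj("wrist",[.6328,.0682,.016]), "tip centre on floor ref", proj("wrist",[T[0],T[1],.016]))
b=cv2.resize(im[100:325,180:480],(800,600),interpolation=cv2.INTER_CUBIC); cv2.imwrite("pics/c7.png",b)
E
```

```text
16.55 [0.6338 0.0686 0.0517] [0.6411 0.7675 0.0005 0.0006] [-0.0013  0.4516  1.5461 -0.      1.1424 -0.1802] 0.34781814111509324 [-0.4171  0.4554 -0.0325]
tablet [204.3 202.1] 0.66 [0.5257 0.0484 0.    ]
handle [323.5 206.6] 0.8 [0.6335 0.0685 0.016 ]
lower_edge [141.9 205.2] 0.98 [0.4634 0.0366 0.011 ]
stand_hinge [156.5 210.3] 0.85 [0.4918 0.0428 0.031 ]
stand_foot [ 93.9 240.1] 0.57 [ 0.4146 -0.0037  0.032 ]
[[350.65544999 223.68905152]]
[[295.70869197 223.69734439]]
handle exp [[322.77801606 206.90232861]] tip centre on floor ref [[323.51042421 206.56669058]]
```

View pics/c7.png

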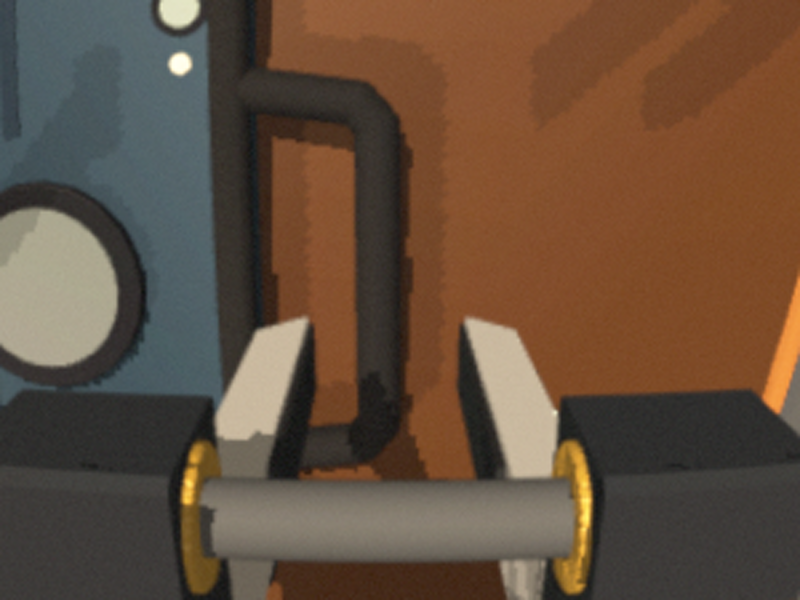

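The bar, at crop x≈380, lies between the fingers at 312 and 462. The left finger is over the gap. I go down, close, then raise a little.

Call:
servo_tool:
  rows:
    - {"wx":0,"wy":0,"wz":0,"dx":0,"dy":0,"dz":-0.1,"jaw":-0.3}
    - {"wx":0,"wy":0,"wz":0,"dx":0,"dy":0,"dz":-0.2,"jaw":-0.3}
    - {"wx":0,"wy":0,"wz":0,"dx":0,"dy":0,"dz":-0.27,"jaw":-0.3}
    - {"wx":0,"wy":0,"wz":0,"dx":0,"dy":0,"dz":-0.32,"jaw":-0.3}
    - {"wx":0,"wy":0,"wz":0,"dx":0,"dy":0,"dz":-0.35,"jaw":-0.3}
    - {"wx":0,"wy":0,"wz":0,"dx":0,"dy":0,"dz":-0.37,"jaw":-0.3}
    - {"wx":0,"wy":0,"wz":0,"dx":0,"dy":0,"dz":-0.38,"jaw":-0.3}
    - {"wx":0,"wy":0,"wz":0,"dx":0,"dy":0,"dz":-0.38,"jaw":-0.3}
    - {"wx":0,"wy":0,"wz":0,"dx":0,"dy":0,"dz":-0.38,"jaw":-0.3}
    - {"wx":0,"wy":0,"wz":0,"dx":0,"dy":0,"dz":-0.38,"jaw":-0.3}

```text
clock: 17.85
tool_pos: [0.6337, 0.0686, -0.0246]
eef_rot: [0.641, 0.767, 0.0, 0.0]
force: [1.0, -0.1, 0.1]
gripper_width: 0.344
grasp_force: 0.0
```

Call:
servo_tool:
  rows:
    - {"wx":0,"wy":0,"wz":0,"dx":0,"dy":0,"dz":0,"jaw":-0.5}
    - {"wx":0,"wy":0,"wz":0,"dx":0,"dy":0,"dz":0,"jaw":-0.7}
    - {"wx":0,"wy":0,"wz":0,"dx":0,"dy":0,"dz":0,"jaw":-0.9}
    - {"wx":0,"wy":0,"wz":0,"dx":0,"dy":0,"dz":0,"jaw":-1}
    - {"wx":0,"wy":0,"wz":0,"dx":0,"dy":0,"dz":0,"jaw":-1}
    - {"wx":0,"wy":0,"wz":0,"dx":0,"dy":0,"dz":0,"jaw":-1}
    - {"wx":0,"wy":0,"wz":0,"dx":0,"dy":0,"dz":0,"jaw":-1}
    - {"wx":0,"wy":0,"wz":0,"dx":0,"dy":0,"dz":0,"jaw":-1}
    - {"wx":0,"wy":0,"wz":0,"dx":0,"dy":0,"dz":0,"jaw":-1}
    - {"wx":0,"wy":0,"wz":0,"dx":0,"dy":0,"dz":0,"jaw":-1}
  grip_force: 18

```text
clock: 18.85
tool_pos: [0.6313, 0.0683, -0.0251]
eef_rot: [0.641, 0.768, -0.001, -0.001]
force: [-5.3, -1.3, 5.2]
gripper_width: 0.145
grasp_force: 18.0
```

Run:
```python
import numpy as np
ps=np.radians(10);p0=np.arcsin(5/172)
for k in range(0,31):
    p=p0+np.radians(3*k)*(90-1.67)/90
    s=172*(np.cos(p)-np.cos(p0))-11*(p-p0); z=172*(np.sin(p)-np.sin(p0))
    print(k,"%.3f %.3f %.3f"%(s*np.cos(ps)/200,s*np.sin(ps)/200,z/200))
```

```text
0 0.000 0.000 0.000
1 -0.005 -0.001 0.044
2 -0.013 -0.002 0.088
3 -0.022 -0.004 0.132
4 -0.034 -0.006 0.175
5 -0.048 -0.008 0.218
6 -0.064 -0.011 0.260
7 -0.082 -0.015 0.301
8 -0.103 -0.018 0.341
9 -0.125 -0.022 0.381
10 -0.149 -0.026 0.419
11 -0.175 -0.031 0.457
12 -0.204 -0.036 0.493
13 -0.233 -0.041 0.527
14 -0.265 -0.047 0.560
15 -0.298 -0.053 0.592
16 -0.333 -0.059 0.622
17 -0.369 -0.065 0.650
18 -0.407 -0.072 0.677
19 -0.446 -0.079 0.701
20 -0.486 -0.086 0.724
21 -0.527 -0.093 0.745
22 -0.569 -0.100 0.763
23 -0.612 -0.108 0.780
24 -0.656 -0.116 0.794
25 -0.701 -0.124 0.807
26 -0.746 -0.132 0.817
27 -0.792 -0.140 0.825
28 -0.838 -0.148 0.830
29 -0.884 -0.156 0.834
30 -0.930 -0.164 0.835
```

The jaws hold the 14 mm bar. I raise it along the arc about the lower edge, tool kept vertical so the bar turns in the pads.

Call:
servo_tool:
  rows:
    - {"wx":0,"wy":0,"wz":0,"dx":-0.015,"dy":-0.003,"dz":0.044,"jaw":-1}
    - {"wx":0,"wy":0,"wz":0,"dx":-0.023,"dy":-0.004,"dz":0.088,"jaw":-1}
    - {"wx":0,"wy":0,"wz":0,"dx":-0.032,"dy":-0.006,"dz":0.132,"jaw":-1}
    - {"wx":0,"wy":0,"wz":0,"dx":-0.044,"dy":-0.008,"dz":0.175,"jaw":-1}
    - {"wx":0,"wy":0,"wz":0,"dx":-0.058,"dy":-0.01,"dz":0.218,"jaw":-1}
    - {"wx":0,"wy":0,"wz":0,"dx":-0.074,"dy":-0.013,"dz":0.26,"jaw":-1}
    - {"wx":0,"wy":0,"wz":0,"dx":-0.092,"dy":-0.017,"dz":0.301,"jaw":-1}
    - {"wx":0,"wy":0,"wz":0,"dx":-0.113,"dy":-0.02,"dz":0.341,"jaw":-1}
    - {"wx":0,"wy":0,"wz":0,"dx":-0.135,"dy":-0.024,"dz":0.381,"jaw":-1}
    - {"wx":0,"wy":0,"wz":0,"dx":-0.159,"dy":-0.028,"dz":0.419,"jaw":-1}

```text
clock: 19.85
tool_pos: [0.6029, 0.063, 0.0601]
eef_rot: [0.641, 0.767, 0.001, 0.001]
force: [3.0, 1.0, -0.9]
gripper_width: 0.138
grasp_force: 18.0
```

```bash
cat > q.py <<'E'
from h import *
np.set_printoptions(precision=4,suppress=True)
o=robot.get_obs(); print(o["clock"],np.array(o["tool_pos"]),np.array(o["force"]),np.array(o["moment"]),o["gripper_width"])
pts={}
for n in ("top","side","wrist"):
    snap(n,"q_%s.png"%n)
    for t in ("handle","lower_edge","stand_hinge","stand_foot"):
        l=spotter.place_of(n,t)
        if l and l[0]["p"]>.35: pts.setdefault(t,{})[n]=(l[0]["at"],l[0]["p"])
for t,D in pts.items():
    print(t,{n:(np.round(u,1).tolist(),round(p,2)) for n,(u,p) in D.items()}, *(tri([ray(n,u) for n,(u,p) in D.items()]) if len(D)>1 else ()))
E
python3 q.py
```

```text
19.85 [0.6029 0.063  0.0601] [ 2.9837  0.9523 -0.8764] [ 0.1546 -0.7951 -0.0237] 0.13783369313410587
lower_edge {'top': ([300.1, 221.5], 0.56), 'side': ([345.9, 223.9], 0.83), 'wrist': ([168.6, 200.6], 0.76)} [0.4543 0.041  0.0148] [np.float64(0.005148715291909999), np.float64(0.005954438662127678), np.float64(0.006975259034227981)]
stand_hinge {'top': ([302.8, 210.0], 0.62), 'side': ([338.3, 214.2], 0.58), 'wrist': ([164.6, 214.1], 0.78)} [0.476  0.0386 0.0462] [np.float64(0.006641556857506026), np.float64(0.005372270890509862), np.float64(0.0014786116375608005)]
stand_foot {'top': ([300.3, 199.5], 0.74), 'side': ([358.2, 198.1], 0.79), 'wrist': ([82.8, 233.0], 0.87)} [0.4619 0.0452 0.123 ] [np.float64(0.04496536393990603), np.float64(0.03886628623454834), np.float64(0.008747971157744004)]
handle {'side': ([284.9, 196.2], 0.67), 'wrist': ([325.5, 238.8], 0.56)} [0.6036 0.0604 0.092 ] [np.float64(0.001837383809064909), np.float64(0.0018373838090649831)]
```

Call:
servo_tool:
  rows:
    - {"wx":0,"wy":0,"wz":0,"dx":-0.026,"dy":-0.005,"dz":0.038,"jaw":-1}
    - {"wx":0,"wy":0,"wz":0,"dx":-0.055,"dy":-0.01,"dz":0.074,"jaw":-1}
    - {"wx":0,"wy":0,"wz":0,"dx":-0.084,"dy":-0.015,"dz":0.108,"jaw":-1}
    - {"wx":0,"wy":0,"wz":0,"dx":-0.116,"dy":-0.021,"dz":0.141,"jaw":-1}
    - {"wx":0,"wy":0,"wz":0,"dx":-0.149,"dy":-0.027,"dz":0.173,"jaw":-1}
    - {"wx":0,"wy":0,"wz":0,"dx":-0.184,"dy":-0.033,"dz":0.203,"jaw":-1}
    - {"wx":0,"wy":0,"wz":0,"dx":-0.22,"dy":-0.039,"dz":0.231,"jaw":-1}
    - {"wx":0,"wy":0,"wz":0,"dx":-0.258,"dy":-0.046,"dz":0.258,"jaw":-1}
    - {"wx":0,"wy":0,"wz":0,"dx":-0.297,"dy":-0.053,"dz":0.282,"jaw":-1}
    - {"wx":0,"wy":0,"wz":0,"dx":-0.337,"dy":-0.06,"dz":0.305,"jaw":-1}
  grip_force: 12

```text
clock: 21.6
tool_pos: [0.5369, 0.051, 0.1225]
eef_rot: [0.641, 0.767, 0.003, 0.003]
force: [6.2, 1.0, 6.3]
gripper_width: 0.141
grasp_force: 12.0
```

```bash
python3 q.py
```

```text
21.6 [0.5369 0.051  0.1225] [6.2061 0.9779 6.3293] [ 0.1144 -1.2187  0.0504] 0.14096212542752168
handle {'top': ([184.5, 140.3], 0.38), 'side': ([310.4, 175.9], 0.58), 'wrist': ([325.7, 238.0], 0.56)} [0.5352 0.1923 0.3407] [np.float64(0.0761657552079031), np.float64(0.07079126396365351), np.float64(0.06941492845078538)]
lower_edge {'top': ([304.2, 222.6], 0.57), 'side': ([346.2, 225.2], 0.56), 'wrist': ([243.5, 189.2], 0.91)} [0.4503 0.0343 0.0089] [np.float64(0.0010433865795695487), np.float64(0.0008932259614328823), np.float64(0.001513997239179924)]
stand_hinge {'top': ([305.4, 224.1], 0.75), 'side': ([351.7, 213.8], 0.72), 'wrist': ([230.8, 197.2], 0.62)} [0.4444 0.0307 0.0452] [np.float64(0.002865144472093114), np.float64(0.006433855134440649), np.float64(0.00372179318135341)]
stand_foot {'top': ([310.1, 253.2], 0.73), 'side': ([377.1, 209.4], 0.8), 'wrist': ([241.2, 185.1], 0.75)} [0.4022 0.0233 0.0461] [np.float64(0.0282751693222911), np.float64(0.030447036132505708), np.float64(0.05712216242080832)]
```

Call:
servo_tool:
  rows:
    - {"wx":0,"wy":0,"wz":0,"dx":-0.041,"dy":-0.007,"dz":0.026,"jaw":-1}
    - {"wx":0,"wy":0,"wz":0,"dx":-0.083,"dy":-0.014,"dz":0.046,"jaw":-1}
    - {"wx":0,"wy":0,"wz":0,"dx":-0.126,"dy":-0.022,"dz":0.064,"jaw":-1}
    - {"wx":0,"wy":0,"wz":0,"dx":-0.17,"dy":-0.03,"dz":0.078,"jaw":-1}
    - {"wx":0,"wy":0,"wz":0,"dx":-0.215,"dy":-0.038,"dz":0.091,"jaw":-1}
    - {"wx":0,"wy":0,"wz":0,"dx":-0.26,"dy":-0.046,"dz":0.102,"jaw":-1}
    - {"wx":0,"wy":0,"wz":0,"dx":-0.306,"dy":-0.054,"dz":0.11,"jaw":-1}
    - {"wx":0,"wy":0,"wz":0,"dx":-0.352,"dy":-0.062,"dz":0.115,"jaw":-1}
    - {"wx":0,"wy":0,"wz":0,"dx":-0.38,"dy":-0.067,"dz":0.118,"jaw":-1}
    - {"wx":0,"wy":0,"wz":0,"dx":-0.38,"dy":-0.067,"dz":0.118,"jaw":-1}

```text
clock: 23.35
tool_pos: [0.4562, 0.0364, 0.1437]
eef_rot: [0.641, 0.768, -0.001, 0.0]
force: [1.6, -3.5, 5.6]
gripper_width: 0.143
grasp_force: 12.0
```

```bash
python3 q.py
```

```text
23.35 [0.4562 0.0364 0.1437] [ 1.558  -3.5119  5.6247] [-0.694  -0.2547 -0.0136] 0.14263274676987187
handle {'side': ([348.7, 168.6], 0.6), 'wrist': ([325.8, 239.2], 0.57)} [0.4551 0.0399 0.1916] [np.float64(0.0031451008177580306), np.float64(0.0031451008177580705)]
lower_edge {'side': ([348.9, 221.2], 0.72)}
stand_hinge {'side': ([356.4, 219.0], 0.77), 'wrist': ([293.5, 187.9], 0.57)} [0.4254 0.0308 0.0341] [np.float64(0.00021608947047615203), np.float64(0.00021608947047627912)]
stand_foot {'side': ([387.2, 217.9], 0.71), 'wrist': ([229.7, 191.4], 0.67)} [0.3543 0.0145 0.0396] [np.float64(0.00398273775279647), np.float64(0.00398273775279628)]
```

```bash
cat > tilt.py <<'E'
from h import *
np.set_printoptions(precision=4,suppress=True)
# t = tilt of tablet x-axis from vertical (+ = bar leaning away from robot, i.e. not yet upright)
o=robot.get_obs(); T=np.array(o["tool_pos"]); print(o["clock"],T,np.array(o["force"]),np.array(o["moment"]),o["gripper_width"])
M={"handle":(.1105,.016),"lower_edge":(-.0615,.011),"stand_hinge":(-.03,.031),"stand_foot":(-.03+.076*np.cos(1.75),.031+.076*np.sin(1.75))}
ob=[]
for n in ("side","wrist","top"):
    vision.read_camera(n)
    for rep in range(2):
        for t in M:
            l=spotter.place_of(n,t)
            if l and l[0]["p"]>.45: ob.append((n,t,np.array(l[0]["at"]),l[0]["p"]))
cs={n:cam(n) for n in ("side","wrist","top")}
yaw=np.radians(10)
def pt(q,m):  # q: L along x,y world, tilt ; psi
    a,b=m[0]+.0615,m[1]-.011
    s=np.sin(q[2])*a-np.cos(q[2])*b; z=.011+np.cos(q[2])*a+np.sin(q[2])*b
    return np.r_[q[0]+s*np.cos(yaw),q[1]+s*np.sin(yaw),z]
def res(q):
    return np.concatenate([(proj(n,pt(q,M[t]),cs[n])[0]-u)/2 for n,t,u,p in ob]+[(pt(q,M["handle"])[:2]-T[:2])/.002])
s=least_squares(res,[T[0],T[1],0],loss="soft_l1"); c=np.linalg.inv(s.jac.T@s.jac)
print("L",s.x[:2],"tilt deg",np.degrees(s.x[2]),"+-",np.degrees(np.sqrt(c[2,2])),"bar z model",pt(s.x,M["handle"])[2])
for n,t,u,p in ob: print(n,t,round(p,2),u.round(1),(proj(n,pt(s.x,M[t]),cs[n])[0]-u).round(1))
E
python3 tilt.py
```

```text
24.1 [0.4573 0.0366 0.1435] [ 1.4023 -4.1341  6.015 ] [-0.7486 -0.1888  0.0042] 0.1429275509585226
L [0.446  0.0334] tilt deg 5.891125792678122 +- 0.5826830653091233 bar z model 0.18260481325187378
side handle 0.85 [345.5 168.6] [0.5 1.8]
side lower_edge 0.76 [347.3 224.3] [0.3 0.4]
side stand_hinge 0.57 [356.3 215.8] [-1.3 -0.2]
side stand_foot 0.62 [324.9 187.9] [60.3 31.5]
side handle 0.85 [345.5 168.6] [0.5 1.8]
side lower_edge 0.76 [347.3 224.3] [0.3 0.4]
side stand_hinge 0.57 [356.3 215.8] [-1.3 -0.2]
side stand_foot 0.62 [324.9 187.9] [60.3 31.5]
wrist handle 0.66 [325.  243.1] [-0.3 -2. ]
wrist stand_hinge 0.7 [293.1 188.7] [3.2 2.3]
wrist stand_foot 0.58 [228.4 187.7] [-1.1  1.9]
wrist handle 0.66 [325.  243.1] [-0.3 -2. ]
wrist stand_hinge 0.7 [293.1 188.7] [3.2 2.3]
wrist stand_foot 0.58 [228.4 187.7] [-1.1  1.9]
```

Call:
servo_tool:
  rows:
    - {"wx":0,"wy":0,"wz":0,"dx":-0.018,"dy":-0.003,"dz":0.001,"jaw":-1}
    - {"wx":0,"wy":0,"wz":0,"dx":-0.036,"dy":-0.006,"dz":0.002,"jaw":-1}
    - {"wx":0,"wy":0,"wz":0,"dx":-0.054,"dy":-0.009,"dz":0.003,"jaw":-1}
    - {"wx":0,"wy":0,"wz":0,"dx":-0.072,"dy":-0.012,"dz":0.003,"jaw":-1}
    - {"wx":0,"wy":0,"wz":0,"dx":-0.09,"dy":-0.015,"dz":0.003,"jaw":-1}
    - {"wx":0,"wy":0,"wz":0,"dx":-0.09,"dy":-0.015,"dz":0.003,"jaw":-1}
    - {"wx":0,"wy":0,"wz":0,"dx":-0.09,"dy":-0.015,"dz":0.003,"jaw":-1}
    - {"wx":0,"wy":0,"wz":0,"dx":-0.09,"dy":-0.015,"dz":0.003,"jaw":-1}
    - {"wx":0,"wy":0,"wz":0,"dx":-0.09,"dy":-0.015,"dz":0.003,"jaw":-1}
    - {"wx":0,"wy":0,"wz":0,"dx":-0.09,"dy":-0.015,"dz":0.003,"jaw":-1}

```text
clock: 26.45
tool_pos: [0.44, 0.0346, 0.1437]
eef_rot: [0.641, 0.767, -0.0, -0.0]
force: [0.8, -4.0, 3.9]
gripper_width: 0.146
grasp_force: 12.0
```

```bash
python3 tilt.py; python3 q.py | tail -4
```

```text
26.45 [0.44   0.0346 0.1437] [ 0.7735 -3.9829  3.8657] [-0.9471 -0.1233  0.033 ] 0.146342420525134
L [0.4439 0.0349] tilt deg 0.9162483397047376 +- 0.5616920947542627 bar z model 0.18305796205971475
side handle 0.97 [356.2 171.9] [-2.8 -0.7]
side lower_edge 0.66 [348.8 222.5] [-0.5  2.7]
side stand_hinge 0.75 [358.2 215.3] [-1.4  1.4]
side stand_foot 0.51 [390.1 225.1] [-3.7 -2.8]
side handle 0.97 [356.2 171.9] [-2.8 -0.7]
side lower_edge 0.66 [348.8 222.5] [-0.5  2.7]
side stand_hinge 0.75 [358.2 215.3] [-1.4  1.4]
side stand_foot 0.51 [390.1 225.1] [-3.7 -2.8]
wrist handle 0.76 [326.8 239.4] [-1.   0.6]
wrist stand_foot 0.97 [241.3 191.6] [-0.3 -3.9]
wrist handle 0.76 [326.8 239.4] [-1.   0.6]
wrist stand_foot 0.97 [241.3 191.6] [-0.3 -3.9]
top lower_edge 0.57 [240.1 197.5] [64.2 27.4]
top lower_edge 0.57 [240.1 197.5] [64.2 27.4]
stand_hinge {'top': ([359.6, 186.8], 0.66), 'side': ([358.2, 217.9], 0.88), 'wrist': ([306.9, 192.0], 0.82)} [ 0.4682 -0.0573 -0.0505] [np.float64(0.10096992673110877), np.float64(0.03609271736494723), np.float64(0.07903761009859925)]
stand_foot {'top': ([239.6, 196.0], 0.7), 'side': ([388.7, 222.5], 0.67), 'wrist': ([240.1, 189.9], 0.71)} [0.4159 0.131  0.1975] [np.float64(0.10012013016722712), np.float64(0.08506462956523807), np.float64(0.07218307975975577)]
handle {'side': ([356.4, 171.9], 0.83), 'wrist': ([326.1, 239.9], 0.68)} [0.4384 0.0336 0.1815] [np.float64(0.003541127776955628), np.float64(0.0035411277769556208)]
lower_edge {'side': ([351.3, 223.0], 0.91), 'wrist': ([241.0, 190.6], 0.73)} [0.3972 0.0451 0.0619] [np.float64(0.04177584652254247), np.float64(0.04177584652254235)]
```

The tablet is upright, with fitted tilt about 1°. There is a sideways strain, so I ease the grip to let the edge settle, then clamp firmly.

Call:
servo_tool:
  rows:
    - {"wx":0,"wy":0,"wz":0,"dx":0,"dy":0,"dz":0,"jaw":-1}
    - {"wx":0,"wy":0,"wz":0,"dx":0,"dy":-0.003,"dz":0,"jaw":-1}
    - {"wx":0,"wy":0,"wz":0,"dx":0,"dy":-0.006,"dz":0,"jaw":-1}
    - {"wx":0,"wy":0,"wz":0,"dx":0,"dy":-0.006,"dz":0,"jaw":-1}
    - {"wx":0,"wy":0,"wz":0,"dx":0,"dy":-0.006,"dz":0,"jaw":-1}
    - {"wx":0,"wy":0,"wz":0,"dx":0,"dy":-0.006,"dz":-0.002,"jaw":-1}
    - {"wx":0,"wy":0,"wz":0,"dx":0,"dy":-0.006,"dz":-0.004,"jaw":-1}
    - {"wx":0,"wy":0,"wz":0,"dx":0,"dy":-0.006,"dz":-0.004,"jaw":-1}
    - {"wx":0,"wy":0,"wz":0,"dx":0,"dy":-0.006,"dz":-0.004,"jaw":-1}
    - {"wx":0,"wy":0,"wz":0,"dx":0,"dy":-0.006,"dz":-0.004,"jaw":-1}
  grip_force: 5

```text
clock: 29.55
tool_pos: [0.4404, 0.0342, 0.1435]
eef_rot: [0.641, 0.767, 0.001, -0.0]
force: [-0.1, 4.6, 3.9]
gripper_width: 0.145
grasp_force: 5.0
```

Call:
servo_tool:
  rows:
    - {"wx":0,"wy":0,"wz":0,"dx":0,"dy":0,"dz":0,"jaw":-1}
    - {"wx":0,"wy":0,"wz":0,"dx":0,"dy":0,"dz":0,"jaw":-1}
    - {"wx":0,"wy":0,"wz":0,"dx":0,"dy":0,"dz":0,"jaw":-1}
    - {"wx":0,"wy":0,"wz":0,"dx":0,"dy":0,"dz":0,"jaw":-1}
    - {"wx":0,"wy":0,"wz":0,"dx":0,"dy":0,"dz":0,"jaw":-1}
    - {"wx":0,"wy":0,"wz":0,"dx":0,"dy":0,"dz":0,"jaw":-1}
    - {"wx":0,"wy":0,"wz":0,"dx":0,"dy":0,"dz":0,"jaw":-1}
    - {"wx":0,"wy":0,"wz":0,"dx":0,"dy":0,"dz":0,"jaw":-1}
    - {"wx":0,"wy":0,"wz":0,"dx":0,"dy":0,"dz":0,"jaw":-1}
    - {"wx":0,"wy":0,"wz":0,"dx":0,"dy":0,"dz":0,"jaw":-1}
  grip_force: 40

```text
clock: 30.55
tool_pos: [0.4403, 0.0341, 0.1436]
eef_rot: [0.641, 0.767, 0.001, -0.0]
force: [-1.3, 5.2, 4.3]
gripper_width: 0.139
grasp_force: 40.0
```

```bash
python3 tilt.py
```

```text
30.55 [0.4403 0.0341 0.1436] [-1.3435  5.1773  4.2579] [0.8904 0.233  0.0542] 0.13862994862255118
L [0.442  0.0329] tilt deg 1.0900998013264567 +- 0.566677128386827 bar z model 0.18306399388137748
side handle 0.8 [356.7 170.6] [-2.5  0.2]
side lower_edge 0.63 [348.9 225. ] [ 0.3 -0.1]
side stand_hinge 0.78 [356.9 214.1] [0.7 2.2]
side stand_foot 0.59 [387.6 223.7] [-0.4 -1.8]
side handle 0.8 [356.7 170.6] [-2.5  0.2]
side lower_edge 0.63 [348.9 225. ] [ 0.3 -0.1]
side stand_hinge 0.78 [356.9 214.1] [0.7 2.2]
side stand_foot 0.59 [387.6 223.7] [-0.4 -1.8]
wrist handle 0.66 [323.2 242.9] [-0.5 -1.2]
wrist stand_hinge 0.78 [305.7 190. ] [0.5 1.3]
wrist handle 0.66 [323.2 242.9] [-0.5 -1.2]
wrist stand_hinge 0.78 [305.7 190. ] [0.5 1.3]
```

Run:
```python
from h import *
vision.read_camera("side"); vision.read_camera("top")
for t in ("ring_clamp","tweezers"):
    l=spotter.place_of("top",t); print(t,l and (round(l[0]["p"],2),atz("top",l[0]["at"],0).round(3)))
o=robot.get_obs(); print(o["clock"],o["force"],o["gripper_width"]); print(job.sign_off())
```

```text
ring_clamp (0.73, array([0.511, 0.204, 0.   ]))
tweezers (0.5, array([ 0.555, -0.111,  0.   ]))
32.1 [-1.11093028  4.54442079  4.70185059] 0.1370218601754549
the job is handed in; nothing more can be done
None
```

The kickstand is flipped out to its stop, and the tablet stands upright (fitted tilt about 1°), held by its handle with the lower edge pressed on the bench. I handed the job in at 32 s; the sign-off gave no verdict, and I didn't view a picture of the final pose.

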